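# Lift the red locking bar out of a board carrier

## Task

Unlock the circuit board that is held by the red-gripped bar: lift that bar straight up and level until both ends are clear of their U brackets, then carry it over and set it down in the empty black tray, standing on its feet and lying lengthwise in the tray. Do not drop it, and leave the blue-gripped bar in its brackets.

Things in the scene. Friction and masses are not known exactly. Their poses are not given: they have to be found in the camera images.
- bar_red_grip (a point): Aluminium bar 194 x 14 x 12 mm lying loose in two U brackets, with an upright red grip block on its middle (44 mm along the bar, 16 mm wide, 32 mm high) and two black feet 30 mm wide, 75 mm either side of it. About 0.15 kg. Point: centre of the grip block, 37 mm above the soles of the feet (the lowest part), 27 mm above the bar's underside, 61 mm above the bench at the start. x along the bar, z up
- bar_blue_grip (a point): A second bar of the same make and size with a blue grip block, in U brackets on its own board carrier; to be left alone. Point: centre of the blue grip block
- carrier_red: Fixed dark steel plate 206 x 104 mm with a circuit board on it, in which the red bar lies. 88 mm from its middle on either side along x stands an aluminium U bracket open at the top: 10 mm thick, slot 20 mm wide, slot floor 34 mm and bracket top 56 mm above the bench. Origin: middle of the plate, on the bench; x along the bar, z up
- tray: Empty shallow black tray, open at the top, fixed to the bench: 238 mm long (its x axis), 98 mm wide (y), 18 mm high, walls and floor 4 mm thick, inside 230 x 90 mm. Origin: middle of its underside, on the bench. Either way round will do for the bar

How it is judged:
By the outcome, as a careful person would: the job done as asked, in the order asked, and still so for the second after the job is handed in, with the robot touching nothing.
It also fails if it takes over 35 s, if anything falls off the work surface, if the arm or the gripper's body presses on something with over 40 N, if the wrist force passes 120 N, or if a joint passes its speed limit or range.

## Robot

A 7-joint arm with a two-finger parallel gripper is mounted at the origin on a cart in front of the work surface, level with it; the furniture and walls round the work are solid. World frame = base frame: x ahead of the robot, y to its left, z up, the work surface at z = 0. Lengths are in m, angles in rad, forces in N, time in s.
With the tool pointing down it reaches from about 0.4 to 0.85 m from the base axis. Payload 10.4 kg.
Tool frame: the origin (TCP) lies between the finger pads; the fingertips stand 17 mm ahead of it and the grasp point (between the pads) lies 2 mm behind it; z points along the fingers, y is the line along which they close (so a half turn about z gives the same grasp; the last joint's range is limited). The gripper opens to 85 mm and grips with 20 to 120 N. Pads are 22 mm wide; open, the fingers measure 114 mm over their backs; the gripper's body (76 mm by 85 mm) begins 54 mm behind the grasp point. The pads swing forward as they close: fully open they stand 13 mm farther back than shut.
Start: joints at [-1.276, 0.332, -0.065, 1.46, 0.022, 1.35, -0.088], TCP at [0.195, 0.594, 0.248] pointing down, gripper open.
Joint ranges: [-2.6, 2.6], [-0.5, 2.12], [-1.47, 1.34], [0.16, 2.42], [-1.27, 4.41], [0.06, 2.06], [-2.6, 2.6]. Speed limits (rad/s): [2.22, 2.22, 2.79, 2.79, 3.14, 3.14, 3.14].

## Interface

Orientations are given as a unit quaternion [x, y, z, w].
In Python, from workcell import readout, imaging, manip gives the robot as it stands. The module is installed in compiled form; this text tells all that it offers.
- The arm moves only by the shell command python3 -m crank 'ROWS' [OPENING] [FORCE]. ROWS is JSON, a list of rows, each a list of 4 numbers: the shift along the tool's x, y, z as a fraction of full scale, then the turn about the tool's z as a fraction of full scale. In form: [[x, y, z, yaw], ...]. A call has 1 to 5 rows; each row is the pose to reach, as a shift and turn from the pose commanded when the call began, along the tool's axes at that moment; what a row does not reach only later rows make up. Full scale, the value 1, is 400 mm for a shift and 60 degrees for a turn. A row lasts 1/12 s, in which the tool goes at most 41.7 mm and 7.16 degrees, less where a joint would pass 70% of its speed; a pose out of reach is approached as far as the arm can. A call with a number of a shift or a turn outside -1 to 1 is refused whole. A call with a gripper value outside its range is refused whole. OPENING is the gripper command: -1 is shut, 1 is fully open, values between are in proportion, set as the call begins (- or left out, the last holds). The fingers move at their own pace and stop on an object; FORCE is the grip in N (left out, the last holds). Time passes only in rows, so rows that repeat a pose let the fingers close. It gives the time, the measured TCP pose, the force, the opening and the grip force at its end, in the units of the state.
- readout.get_obs(): the state, without advancing time (a new reading comes with each control period).
- imaging.camera(name): name is "scene" or "top"; returns a dict with "color" (480x640x3 uint8, red, green, blue), "fx", "fy", "cx", "cy" (pixels), "rvec" (rotation vector, rad) and "tvec" (3), from world to camera coordinates, as OpenCV has them. Camera axes: x right, y down, z forward; pixel columns grow to the right and rows downward; lengths in m; the calibration is good to about 2 mm. A picture is of the moment at which its call begins. There is no depth.
- manip.hand_in(): hands the job in; it is judged then, once.
The state is a dict: "clock": time; "joint_pos": joint angles; "joint_velocities": joint speeds; "tau": joint torques, N m; "position": TCP position; "ee_rot": TCP orientation; "ft_force": force on the tool from outside, world axes, zero at the start; "torque": the same for the moment, N m; "grip_width": opening from 0.0 (shut) to 1.0 (fully open); "grasp_force": force on a finger pad.
Only numpy, scipy, OpenCV 4.12 (cv2) and the standard library are available. Lean on these libraries where they do the work, as an engineer would, in place of code of your own. Each camera call takes 0.05 s, during which the arm holds its last target. There are 200 camera calls.

## Working session

There is one attempt and no reset: what is moved stays moved. The work goes in short steps, Python scripts to look and compute and a shell command to move; the robot and the scene stay as the last step left them, time stands still between calls to the robot, and variables do not carry over. Pictures are saved under pics/ and viewed, at most 10 in all, crops included, and the job is handed in when it is done.

```bash
mkdir -p pics
python3 - <<'E'
from workcell import readout, imaging
import cv2,numpy as np
o=readout.get_obs();print({k:np.round(o[k],3) for k in ("clock","position","ee_rot","ft_force","grip_width")})
for n in("scene","top"):
    c=imaging.camera(n);cv2.imwrite(f"pics/{n}0.png",c["color"][:,:,::-1]);print(n,[np.round(c[k],3) for k in("fx","cx","cy","rvec","tvec")])
E
```

```text
{'clock': np.float64(0.0), 'position': array([0.195, 0.593, 0.248]), 'ee_rot': array([ 0.158,  0.987, -0.001, -0.   ]), 'ft_force': array([ 0.733,  0.398, -0.505]), 'grip_width': np.float64(0.995)}
scene [np.float64(504.124), np.float64(313.878), np.float64(241.828), array([ 2.12 , -0.71 ,  0.347]), array([-0.322,  0.349,  0.569])]
top [np.float64(569.28), np.float64(313.749), np.float64(239.278), array([ 2.163, -2.223,  0.055]), array([0.231, 0.526, 1.056])]
```

View pics/scene0.png

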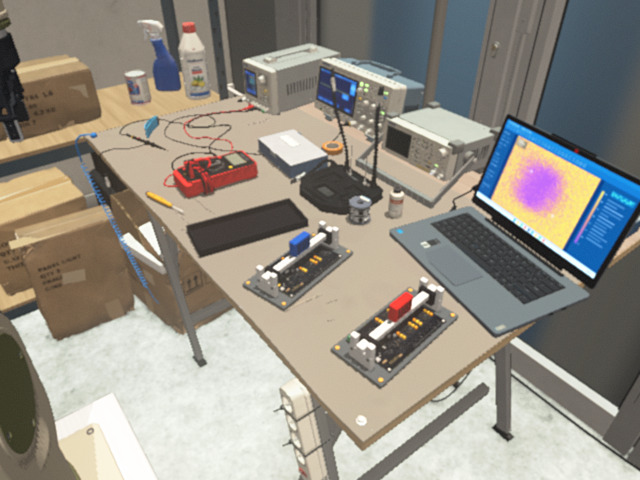

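View pics/top0.png

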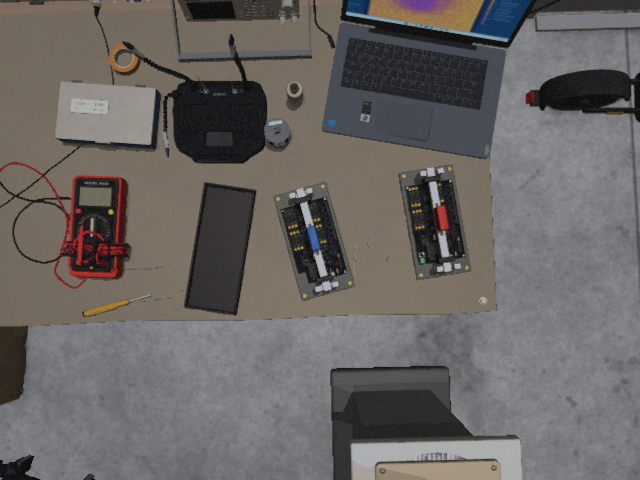

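Top view: the red grip is at about (442,217), the blue at (313,238), and the tray spans (186..255, 183..313). The scene view has red at (400,306). Next I measure the red grip, bar axis and tray.

```bash
cat > h.py <<'E'
import cv2,numpy as np
from workcell import readout, imaging
from scipy.spatial.transform import Rotation as R
def cam(n):
    c=imaging.camera(n);c["R"]=cv2.Rodrigues(np.array(c["rvec"],float))[0];c["K"]=np.array([[c["fx"],0,c["cx"]],[0,c["fy"],c["cy"]],[0,0,1]]);c["P"]=c["K"]@np.c_[c["R"],np.array(c["tvec"]).ravel()];return c
def onplane(c,uv,z):
    uv=np.atleast_2d(uv).astype(float);d=(c["R"].T@np.linalg.inv(c["K"])@np.c_[uv,np.ones(len(uv))].T).T
    o=-c["R"].T@np.array(c["tvec"]).ravel();return o+d*((z-o[2])/d[:,2])[:,None]
def tri(a,ua,b,ub):
    X=cv2.triangulatePoints(a["P"],b["P"],np.array(ua,float).reshape(2,1),np.array(ub,float).reshape(2,1));return (X[:3]/X[3]).ravel()
def mask(c,roi,f):
    m=f(cv2.cvtColor(c["color"],cv2.COLOR_RGB2HSV).astype(int));k=np.zeros(m.shape,bool);x0,y0,x1,y1=roi;k[y0:y1,x0:x1]=1;return ((m&k)*255).astype(np.uint8)
def big(m):return max(cv2.findContours(m,cv2.RETR_EXTERNAL,cv2.CHAIN_APPROX_NONE)[0],key=cv2.contourArea)
red=lambda h:((h[...,0]<8)|(h[...,0]>172))&(h[...,1]>140)&(h[...,2]>80)
def tool(pos,o):  # world delta -> tool axes
    return R.from_quat(o["ee_rot"]).inv().apply(pos)
E
python3 - <<'E'
from h import *
t,s=cam("top"),cam("scene")
ct=big(mask(t,(400,160,470,280),red));cs=big(mask(s,(370,280,430,330),red))
rt,rs=cv2.minAreaRect(ct),cv2.minAreaRect(cs);print("red",rt,rs)
print("tri",tri(t,rt[0],s,rs[0]),"plane.077",onplane(t,rt[0],.077),"scene.061",onplane(s,rs[0],.061))
# bar white pixels + bracket blobs
w=mask(t,(395,160,475,285),lambda h:(h[...,1]<45)&(h[...,2]>165))
n,l,st,ce=cv2.connectedComponentsWithStats(w)
for i in range(1,n):
    if st[i,4]>25:print("white",st[i],ce[i],onplane(t,ce[i],.05)[0][:2].round(4))
cr=onplane(t,cv2.boxPoints(rt),.077);print("redcorners",cr[:,:2].round(4).tolist())
d=mask(t,(175,170,262,325),lambda h:h[...,2]<75)
r=cv2.minAreaRect(big(d));b=onplane(t,cv2.boxPoints(r),.018);print("tray",r,b[:,:2].round(4).tolist(),b.mean(0),[np.linalg.norm(b[i]-b[i-1]) for i in (1,2)])
d=b[1]-b[0];e=b[2]-b[1];d=d if np.linalg.norm(d)>np.linalg.norm(e) else e;print("tray ang",np.degrees(np.arctan2(d[1],d[0])))
o=readout.get_obs();M=R.from_quat(o["ee_rot"]).as_matrix();print(M.round(3))
E
```

```text
red ((442.3783874511719, 217.270263671875), (24.659847259521484, 9.206343650817871), 80.53767395019531) ((399.25006103515625, 305.7500305175781), (15.55634880065918, 31.819805145263672), 45.0)
tri [ 0.56128223 -0.01438891  0.0653809 ] plane.077 [[ 0.56152239 -0.01274788  0.077     ]] scene.061 [[ 0.5629274  -0.01051005  0.061     ]]
white [427 168   7   8  50] [430.24 171.42] [0.6485 0.    ]
white [430 182  10  25 140] [434.17857143 192.82857143] [ 0.6089 -0.0057]
white [439 231  10  26 139] [443.30935252 245.15107914] [ 0.5131 -0.0185]
white [444 263   7   8  51] [447.05882353 266.47058824] [ 0.4743 -0.0238]
redcorners [[0.5821, -0.0019], [0.5844, -0.0181], [0.541, -0.0236], [0.5387, -0.0074]]
tray ((220.03919982910156, 248.41262817382812), (53.535282135009766, 127.26812744140625), 9.22988510131836) [[0.4123, 0.4624], [0.6469, 0.4204], [0.6279, 0.3211], [0.3938, 0.3643]] [0.52020709 0.39204563 0.018     ] [np.float64(0.23829378455805053), np.float64(0.10104227460637759)]
tray ang -10.15595155015801
[[-0.95   0.313 -0.   ]
 [ 0.313  0.95  -0.001]
 [-0.    -0.001 -1.   ]]
```

The red grip is at (0.5615, -0.0125) with bar yaw +7.8°. The triangulated height is 0.065 and the two bracket ends straddle the point, so this agrees with the sizes given. The tray is at (0.520, 0.392), yaw -10.2°, and measures 238x101 mm, which also fits. Approaching now.

```bash
python3 -m crank '[[-0.076,-0.065,0,0],[-0.152,-0.13,0,0],[-0.228,-0.195,0,0],[-0.304,-0.26,0,0],[-0.38,-0.326,0,0]]' 1; python3 -m crank '[[-0.076,-0.065,0,0],[-0.152,-0.13,0,0],[-0.228,-0.195,0,0],[-0.304,-0.26,0,0],[-0.38,-0.326,0,0]]'; python3 -m crank '[[-0.076,-0.065,0,0],[-0.152,-0.13,0,0],[-0.228,-0.195,0,-0.11],[-0.304,-0.26,0,-0.22],[-0.38,-0.326,0,-0.33]]'
cat > go.py <<'E'
import sys
from h import *
# go.py x y z lineangle : remaining move in tool fractions
x,y,z,a=map(float,sys.argv[1:5]);o=readout.get_obs();M=R.from_quat(o["ee_rot"]).as_matrix()
d=tool(np.array([x,y,z])-o["position"],o);cur=np.degrees(np.arctan2(M[1,0],M[0,0]))
dy=-((a-cur+90)%180-90)
print("t",o["clock"],"pos",np.round(o["position"],4),"ang",cur.round(2),"q",np.round(o["joint_pos"],2),"F",np.round(o["ft_force"],1),"w",o["grip_width"],"gf",o["grasp_force"],"\nmove",(d/.4).round(4),"yaw",round(dy/60,4))
E
python3 go.py .5615 -.0125 .17 7.8
```

```text
clock: 0.62
position: [0.2995, 0.4205, 0.2482]
ee_rot: [0.158, 0.987, 0.0, -0.0]
ft_force: [0.8, -0.0, -0.2]
grip_width: 1.001
grasp_force: 0.0
clock: 1.03
position: [0.4031, 0.2491, 0.2484]
ee_rot: [0.158, 0.987, 0.0, 0.0]
ft_force: [1.1, 0.4, -0.3]
grip_width: 1.002
grasp_force: 0.0
clock: 1.45
position: [0.4996, 0.0905, 0.2484]
ee_rot: [-0.0, 1.0, 0.0, 0.0]
ft_force: [0.4, 1.1, 0.8]
grip_width: 0.999
grasp_force: 0.0
t 1.45 pos [0.4996 0.0905 0.2484] ang -179.98 q [-0.66  0.06  0.41  1.79 -0.03  1.3   1.33] F [0.4 1.1 0.8] w 0.9993354932715843 gf 0.0 
move [-0.1545 -0.2575  0.196 ] yaw -0.1296
```

```bash
python3 -m crank '[[-0.05,-0.09,0.03,-0.06],[-0.1,-0.17,0.08,-0.1],[-0.154,-0.257,0.13,-0.13],[-0.154,-0.257,0.19,-0.13],[-0.154,-0.257,0.19,-0.13]]' >/dev/null; python3 -m crank '[[0,0,0,0],[0,0,0,0]]'
python3 go.py .5615 -.0125 .062 7.8; python3 -c "
from h import *
t=cam('top');cv2.imwrite('pics/t1.png',cv2.resize(t['color'][140:300,340:540,::-1],None,fx=4,fy=4)[:600,:800])
s=cam('scene');cv2.imwrite('pics/s1.png',cv2.resize(s['color'][200:400,310:500,::-1],None,fx=3,fy=3))"
```

```text
clock: 2.03
position: [0.5603, -0.0096, 0.1732]
ee_rot: [-0.066, 0.998, 0.0, 0.0]
ft_force: [0.4, 1.1, 0.4]
grip_width: 1.003
grasp_force: 0.0
t 2.0333 pos [ 0.5603 -0.0096  0.1732] ang -172.39 q [-0.49  0.26  0.49  1.76 -0.13  1.16  1.75] F [0.4 1.1 0.4] w 1.0030534906980237 gf 0.0 
move [-0.0019 -0.0079  0.2781] yaw -0.0031
```

View pics/s1.png

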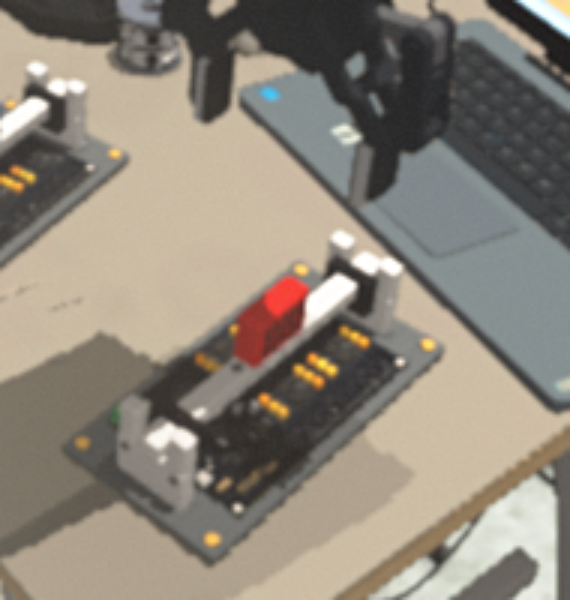

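The fingers stand on either side of the red grip (crop about (270,315)), with the bar clear between them. Descending, then closing gently.

```bash
python3 -m crank '[[-0.002,-0.008,0.07,-0.003],[-0.002,-0.008,0.14,-0.003],[-0.002,-0.008,0.21,-0.003],[-0.002,-0.008,0.278,-0.003],[-0.002,-0.008,0.278,-0.003]]' >/dev/null; python3 -m crank '[[0,0,0,0],[0,0,0,0],[0,0,0,0]]'; python3 go.py .5615 -.0125 .062 7.8
```

```text
clock: 2.8
position: [0.5628, -0.0135, 0.0634]
ee_rot: [-0.068, 0.998, 0.0, 0.002]
ft_force: [0.2, -0.1, 0.2]
grip_width: 1.001
grasp_force: 0.0
t 2.8 pos [ 0.5628 -0.0135  0.0634] ang -172.25 q [-0.44  0.4   0.46  1.85 -0.22  0.94  1.82] F [ 0.2 -0.1  0.2] w 1.0007841421361963 gf 0.0 
move [0.003  0.0029 0.0036] yaw -0.0009
```

```bash
python3 -m crank '[[0.003,0.003,0.003,0],[0.003,0.003,0.003,0],[0.003,0.003,0.003,0],[0.003,0.003,0.003,0],[0.003,0.003,0.003,0]]' -1 60; python3 -m crank '[[0,0,0,0],[0,0,0,0],[0,0,0,0],[0,0,0,0],[0,0,0,0]]'; python3 go.py .5615 -.0125 .062 7.8
```

```text
clock: 3.22
position: [0.5601, -0.0128, 0.0601]
ee_rot: [-0.067, 0.998, 0.0, 0.0]
ft_force: [0.6, 0.1, -0.4]
grip_width: 0.299
grasp_force: 0.0
clock: 3.63
position: [0.5602, -0.0128, 0.06]
ee_rot: [-0.067, 0.998, 0.0, 0.0]
ft_force: [-1.5, 0.3, 4.4]
grip_width: 0.18
grasp_force: 58.7
t 3.6333 pos [ 0.5602 -0.0128  0.06  ] ang -172.28 q [-0.44  0.4   0.46  1.85 -0.22  0.94  1.82] F [-1.5  0.3  4.4] w 0.17953294438980102 gf 58.65138351917267 
move [-0.0034  0.0003 -0.0049] yaw -0.0013
```

Gripped at 15 mm with 59 N, which matches the 16 mm block. Lifting straight up.

```bash
python3 -m crank '[[0,0,-0.015,0],[0,0,-0.03,0],[0,0,-0.05,0],[0,0,-0.075,0],[0,0,-0.1,0]]'; python3 -m crank '[[0,0,-0.04,0],[0,0,-0.08,0],[0,0,-0.12,0],[0,0,-0.16,0],[0,0,-0.16,0]]'; python3 go.py .520 .392 .16 -10.2;  python3 -c "
from h import *
s=cam('scene');cv2.imwrite('pics/s2.png',cv2.resize(s['color'][200:400,310:500,::-1],None,fx=3,fy=3))"
```

```text
clock: 4.05
position: [0.56, -0.0129, 0.1009]
ee_rot: [-0.067, 0.998, 0.0, -0.0]
ft_force: [0.5, -0.9, -1.6]
grip_width: 0.181
grasp_force: 58.4
clock: 4.47
position: [0.5618, -0.013, 0.1678]
ee_rot: [-0.067, 0.998, 0.0, 0.003]
ft_force: [0.8, -0.4, -1.1]
grip_width: 0.179
grasp_force: 58.4
t 4.4667 pos [ 0.5618 -0.013   0.1678] ang -172.29 q [-0.48  0.26  0.5   1.76 -0.14  1.14  1.76] F [ 0.8 -0.4 -1.1] w 0.17939799427820932 gf 58.44243764877319 
move [-0.0322  1.0173  0.0203] yaw 0.2984
```

View pics/s2.png

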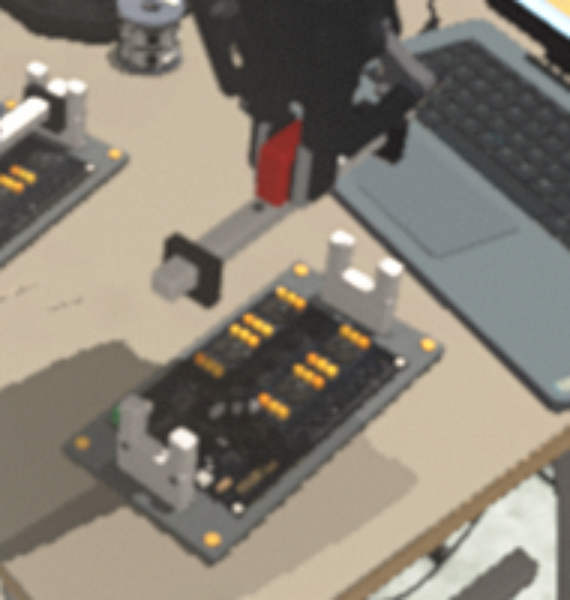

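The bar hangs level and clear of both empty brackets (crop about (270,200)). Carrying it over to the tray.

```bash
python3 -m crank '[[-0.001,0.03,0,0],[-0.003,0.08,0,0],[-0.006,0.15,0,0],[-0.008,0.23,0,0],[-0.01,0.31,0,0]]'; python3 -m crank '[[0,0.08,0,0.03],[-0.003,0.16,0,0.07],[-0.006,0.24,0,0.12],[-0.008,0.32,0,0.17],[-0.01,0.4,0,0.22]]';  python3 go.py .520 .392 .10 -10.2
```

```text
clock: 4.93
position: [0.5461, 0.1124, 0.1627]
ee_rot: [-0.067, 0.998, 0.0, -0.001]
ft_force: [0.6, 0.1, -0.4]
grip_width: 0.175
grasp_force: 58.5
clock: 5.35
position: [0.5282, 0.2719, 0.1626]
ee_rot: [0.049, 0.999, -0.0, -0.001]
ft_force: [0.8, -0.6, -1.9]
grip_width: 0.178
grasp_force: 58.4
t 5.35 pos [0.5282 0.2719 0.1626] ang 174.41 q [-0.86  0.34  0.37  1.67 -0.13  1.16  1.02] F [ 0.8 -0.6 -1.9] w 0.17800320841010386 gf 58.372512459754944 
move [0.0493 0.2968 0.1565] yaw 0.0768
```

```bash
python3 -m crank '[[0.01,0.07,0,0.03],[0.02,0.14,0,0.06],[0.03,0.21,0,0.075],[0.04,0.26,0,0.075],[0.045,0.285,0,0.075]]' >/dev/null; python3 -m crank '[[0,0,0,0],[0,0,0,0],[0,0,0.05,0],[0,0,0.1,0],[0,0,0.1,0]]'; python3 -m crank '[[0,0,0,0],[0,0,0,0],[0,0,0,0]]' >/dev/null; python3 go.py .520 .392 .049 -10.2;  python3 - <<'E'
from h import *
t=cam('top');s=cam('scene')
cv2.imwrite('pics/b.png',np.vstack([cv2.resize(t['color'][160:330,165:275,::-1],None,fx=2.6,fy=2.6)[:300].copy() if 0 else cv2.resize(t['color'][160:330,140:320,::-1],(480,300)),cv2.resize(s['color'][150:270,160:352,::-1],(480,300))]))
E
```

```text
clock: 6.18
position: [0.5217, 0.3814, 0.1201]
ee_rot: [0.088, 0.996, -0.002, -0.002]
ft_force: [-1.9, -0.2, -2.8]
grip_width: 0.179
grasp_force: 58.6
t 6.4333 pos [0.5237 0.3846 0.1256] ang 169.97 q [-0.96  0.48  0.34  1.55 -0.17  1.13  0.81] F [ 0.4  0.1 -0.7] w 0.17618814978797417 gf 58.60056459903717 
move [0.0125 0.0162 0.1914] yaw 0.0028
```

View pics/b.png

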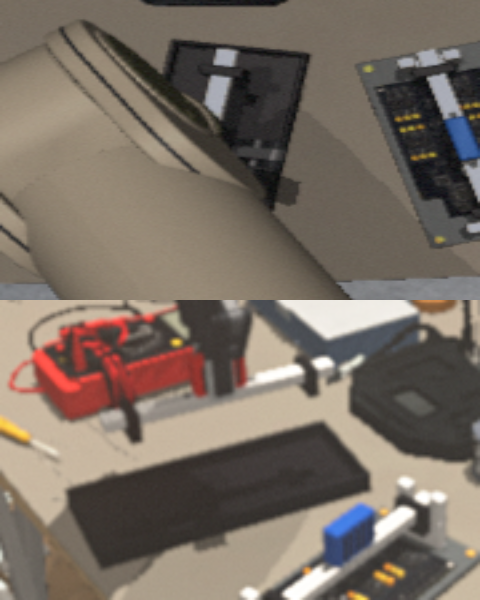

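Top half: the bar is over the tray and parallel to it. Bottom half: it hangs level above the tray. Lowering in stages to the seat (TCP about 0.040).

```bash
python3 -m crank '[[0.006,0.008,0.03,0],[0.0125,0.016,0.08,0],[0.0125,0.016,0.13,0],[0.0125,0.016,0.17,0],[0.0125,0.016,0.17,0]]'>/dev/null; python3 -m crank '[[0,0,0,0],[0,0,0,0],[0,0,0,0],[0,0,0,0],[0,0,0,0]]';python3 go.py .520 .392 .040 -10.2
```

```text
clock: 7.37
position: [0.5193, 0.3924, 0.0569]
ee_rot: [0.087, 0.996, 0.001, 0.0]
ft_force: [-0.3, -0.5, -1.8]
grip_width: 0.18
grasp_force: 58.6
t 7.3667 pos [0.5193 0.3924 0.0569] ang 170.01 q [-0.95  0.56  0.31  1.6  -0.2   1.01  0.82] F [-0.3 -0.5 -1.8] w 0.18025385732586174 gf 58.62454354763031 
move [-0.0018 -0.0007  0.0421] yaw 0.0036
```

```bash
python3 -m crank '[[0,0,0.008,0],[0,0,0.016,0],[0,0,0.024,0],[0,0,0.032,0],[0,0,0.032,0]]'>/dev/null; python3 -m crank '[[0,0,0.003,0],[0,0,0.005,0],[0,0,0.005,0],[0,0,0.005,0]]'; python3 -m crank '[[0,0,0.0025,0],[0,0,0.0025,0],[0,0,0.0025,0]]'
```

```text
clock: 8.12
position: [0.519, 0.3921, 0.0412]
ee_rot: [0.087, 0.996, 0.0, -0.0]
ft_force: [0.3, 0.1, -2.1]
grip_width: 0.179
grasp_force: 58.6
clock: 8.37
position: [0.519, 0.3921, 0.0402]
ee_rot: [0.087, 0.996, 0.0, -0.0]
ft_force: [0.3, -0.5, -2.9]
grip_width: 0.179
grasp_force: 58.8
```

Still hanging (Fz about -2), so I creep down until contact.

```bash
for i in 1; do python3 -m crank '[[0,0,0.0025,0],[0,0,0.0025,0],[0,0,0.0025,0]]' | grep -E "pos|ft"; python3 -m crank '[[0,0,0.0025,0],[0,0,0.0025,0],[0,0,0.0025,0]]'| grep -E "pos|ft"; done
```

```text
position: [0.519, 0.3922, 0.0401]
ft_force: [-4.1, -2.0, 6.9]
position: [0.519, 0.3922, 0.04]
ft_force: [-7.5, -5.4, 16.8]
```

Contact at z 0.040 as predicted. I ease off 1 mm, release, check, and retreat.

```bash
python3 -m crank '[[0,0,-0.003,0],[0,0,-0.003,0],[0,0,-0.003,0]]' | grep -E "pos|ft";  python3 -m crank '[[0,0,0,0],[0,0,0,0],[0,0,0,0],[0,0,0,0],[0,0,0,0]]' 0.1; python3 -m crank '[[0,0,-0.03,0],[0,0,-0.08,0],[0,0,-0.16,0],[0,0,-0.24,0],[0,0,-0.32,0]]';python3 -m crank '[[0,-0.08,-0.03,0],[0,-0.17,-0.03,0],[0,-0.26,-0.03,0],[0,-0.35,-0.03,0],[0,-0.45,-0.03,0]]';python3 -m crank '[[0,-0.1,0,0],[0,-0.1,0,0],[0,-0.1,0,0],[0,-0.1,0,0]]'
python3 - <<'E'
from h import *
t=cam('top');s=cam('scene')
cv2.imwrite('pics/c.png',np.vstack([cv2.resize(t['color'][160:330,140:320,::-1],(480,300)),cv2.resize(s['color'][150:270,160:352,::-1],(480,300))]))
E
```

```text
position: [0.5192, 0.3923, 0.0401]
ft_force: [-2.4, -1.1, 7.1]
clock: 9.53
position: [0.5189, 0.392, 0.0392]
ee_rot: [0.087, 0.996, 0.0, -0.0]
ft_force: [-0.5, -0.3, 0.1]
grip_width: 0.547
grasp_force: 0.0
clock: 9.95
position: [0.5189, 0.3918, 0.1697]
ee_rot: [0.087, 0.996, 0.0, 0.0]
ft_force: [0.5, 0.7, -0.0]
grip_width: 0.552
grasp_force: 0.0
clock: 10.37
position: [0.4873, 0.2138, 0.1803]
ee_rot: [0.087, 0.996, 0.001, 0.0]
ft_force: [1.0, -0.2, -0.5]
grip_width: 0.55
grasp_force: 0.0
clock: 10.7
position: [0.481, 0.1759, 0.1802]
ee_rot: [0.087, 0.996, 0.001, 0.0]
ft_force: [-0.6, 0.4, 0.1]
grip_width: 0.551
grasp_force: 0.0
```

View pics/c.png

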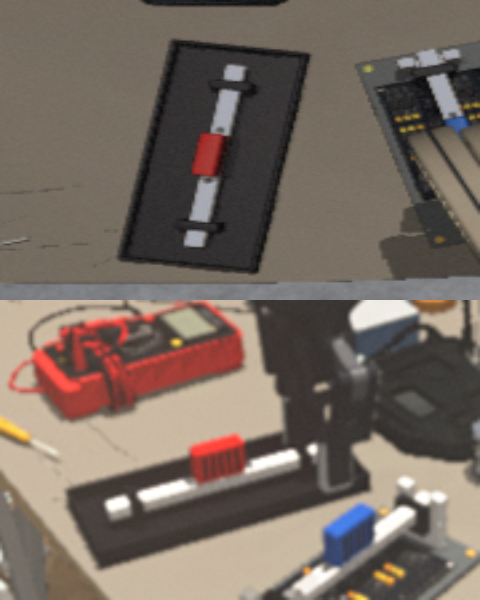

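The red bar stands upright on its feet, centred and lengthwise in the tray (top crop about (210,155)). The blue bar is undisturbed and the gripper is clear of everything.

```bash
python3 -c "
from workcell import manip
print(manip.hand_in())"
```

```text
the job is handed in; nothing more can be done
None
```

The job is handed in: the red-gripped bar was lifted level out of its brackets and set on its feet, lengthwise in the tray, at about 10.7 s on the robot's clock, and the blue-gripped bar was left in its brackets.

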